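# Blow off the clamped seal with the air wand

### The job

Pull the yellow air wand straight up out of its cup in the tool stand, point its nozzle squarely at the middle of the carved face of the seal in the tilted vise from about 3 cm away, and hold it still there for two seconds without touching the stone or the vise. Then lower the wand gently all the way back, upright, into the cup it came from before letting go, leaving the stand, the other two tools and everything else on the bench where they are.

Things in the scene. Friction and masses are not known exactly. Their poses are not given: they have to be found in the camera images.
- wand: cordless air wand, 165 mm long, nozzle-down in one of the three cups (any). Origin at the nozzle tip, z axis from the tip up through the handle; it blows along -z. Thin steel nozzle, 9 mm diameter, z = 0 to 75 mm (brass tip 6 mm); black guard disc, 64 mm diameter, z = 75 to 81 mm, resting on the cup's rim; yellow square handle 28 x 28 mm, z = 81 to 159 mm; black cap to 165 mm. About 160 g
- wand_grip (a point): place to grip the wand's handle, on its axis 135 mm above the nozzle tip (30 mm below the top of the cap). Axes as the wand's: the flats are across x and y; x lies roughly along the stand's x, across the row of cups, so gripping across x clears the neighbours. A thin red trigger stands 3 mm proud of the +y flat
- stand: loose, heavy (1.5 kg) tool stand: dark wooden plate 85 x 215 x 10 mm with three aluminium cups in a row along its y axis, 70 mm apart, 36 mm inner and 44 mm outer diameter, inner floor 14 mm and rim 95 mm above the bench. Origin at the centre of its underside, z up. With its guard disc on a rim the wand's tip is 20 mm above the bench
- cup0 (a point): centre of the mouth of the cup at the stand's -y end, at rim height (95 mm)
- cup1 (a point): centre of the mouth of the middle cup, at rim height
- cup2 (a point): centre of the mouth of the cup at the stand's +y end, at rim height
- chisel: wood-handled chisel standing blade-up in another cup of the stand: handle 28 mm in diameter, 110 mm long, brass ferrule, steel blade; 152 mm long in all. Origin at the centre of its lower end, z up. Top about 166 mm above the bench
- brush: red-handled round brush standing bristles-up in the remaining cup: handle 28 mm in diameter, 110 mm long, dark bristles 30 mm wide; 158 mm long in all. Origin at the centre of its lower end, z up. Top about 172 mm above the bench
- vise: engraver's ball vise fixed to the bench: dark round foot 124 mm in diameter, steel ball, blue round head 96 mm across with two steel jaws and a T screw 71 mm out on its +x side. Origin at the centre of the foot's underside. The head leans to the vise's -x side by 8 to 25 degrees about a pivot 50 mm above the bench, and stays so
- seal_face (a point): centre of the carved face of the tan stone seal clamped in the vise head; the face is a 54 mm square with a pale raised pattern. The z axis points out of the face (upward, leaning towards the robot), x and y lie along its edges
- spare_seal: finished dark stone seal, 50 x 50 x 80 mm, carved pattern on top. Origin at the centre of its underside
- blank: uncarved grey stone blank, 60 x 75 x 70 mm. Origin at the centre of its underside
- red_box: closed red gift box, 114 x 89 x 58 mm. Origin at the centre of its underside
- paste_jar: white porcelain paste jar with a blue lid, 60 mm in diameter, 45 mm high. Origin at the centre of its underside
- sanding_block: cork sanding block, 110 x 55 x 33 mm. Origin at the centre of its underside
Things that resemble listed ones, but are neither listed nor needed, are in the scene too. What is shaped like the wand but green is not meant.

How it is judged:
By the outcome, as a careful person would: the job done as asked, in the order asked, and still so for the second after the job is handed in, with the robot touching nothing.
It also fails if it takes over 51 s, if anything falls off the work surface, if the arm or the gripper's body presses on something with over 40 N, if the wrist force passes 120 N, or if a joint passes its speed limit or range.

### The arm

A 7-joint arm with a two-finger parallel gripper is mounted at the origin on the work surface. World frame = base frame: x ahead of the robot, y to its left, z up, the work surface at z = 0. Lengths are in m, angles in rad, forces in N, time in s.
With the tool pointing down it reaches from about 0.4 to 0.85 m from the base axis. Payload 4.5 kg.
Tool frame: the origin (TCP) lies at the very end of the fingers, on their centre line; the grasp point (between the pads) lies 19 mm behind it (grip_depth is the distance from the TCP to the grasp point, in m); z points along the fingers, y is the direction in which the jaws open and shut (so a half turn about z gives the same grasp; the last joint's range is limited). The gripper opens to 88 mm and grips with 3 to 60 N. Pads are 18 mm wide; open, the fingers measure 123 mm over their backs; the gripper's body (75 mm by 187 mm) begins 45 mm behind the grasp point.
Start: joints at [1.373, 0.689, -0.195, 1.565, 0.157, 0.902, -0.215], TCP at [0.144, -0.608, 0.239] pointing down, gripper open.
Joint ranges: [-3.01, 3.01], [-0.46, 2.08], [-1.47, 1.51], [0.13, 2.56], [-1, 4.14], [0.04, 2.09], [-2.66, 2.66]. Speed limits (rad/s): [2.57, 2.57, 3.14, 3.14, 3.14, 3.14, 3.14].

### API

Orientations are given as a rotation vector (axis times angle).
In Python, from cell import get_state, get_image, close_job, boxes_of, mark_of, grip_depth gives the robot as it stands.
- The arm moves only by the tool apply_moves, never from a script. Its argument "plan" is a list of rows, each an object of numbers: "tx", "ty", "tz": the shift along the world's x, y, z in mm; "turn": the turn about the world's z in rad. In form: [{"tx": .., "ty": .., "tz": .., "turn": ..}, ...]. A call has 1 to 8 rows; each row shifts and turns the commanded pose from where the row before left it; what a row does not reach is not made up. A row lasts 1/12 s, in which the tool goes at most 41.7 mm and 7.16 degrees, less where a joint would pass 70% of its speed; a pose out of reach is approached as far as the arm can. A call is refused whole if a number of a shift passes 41.7 or a number of a turn 0.125, either way. A call with a gripper value outside its range is refused whole. "claw" is the opening, from 0 (shut) to 1 (fully open), set as the call begins (left out, the last holds). The fingers move at their own pace and stop on an object; "squeeze" is the grip in N (left out, the last holds). Time passes only in rows, so rows that do not move let the fingers close. It gives the time, the measured TCP pose, the force and the opening at its end, in the units of the state.
- get_state(): the state, without advancing time (a new reading comes with each control period).
- get_image(name): name is "scene" or "top" or "wrist"; returns a dict with "image" (480x640x3 uint8, red, green, blue), "fx", "fy", "cx", "cy" (pixels), "D" ([k1, k2, p1, p2, k3] as OpenCV has them; the pictures are not rectified), "rvec" (rotation vector, rad) and "tvec" (3), from world to camera coordinates, as OpenCV has them. Camera axes: x right, y down, z forward; pixel columns grow to the right and rows downward; lengths in m; the calibration is good to about 2 mm. A picture is of the moment at which its call begins. There is no depth.
- close_job(): hands the job in, once; it reports no verdict.
Trained networks look in a picture, given as the dict that the camera call returned (one of the last four; its "shot" number tells which), for a name from the list of things; names that differ only in an ending like _2 or _b are one class to them, and where a whole thing is asked for, a point or a joint stands for the part that bears it (a point fixed in the world has none). Each returns a list of dicts, best first, with "conf" (0 to 1); they miss things now and then, are a little off and sometimes report something else, mostly with a low value. They report only what shows in the picture. A call takes as long as a camera call. They do not tell look-alikes from the thing itself.
- boxes_of(thing, picture): "at" ([x, y, z] in m, in world coordinates, good to about 4 mm: the middle of the surface that is visible of it).
- mark_of(thing, picture): "at" ([x, y, z] in m, in world coordinates, good to about 4 mm: a listed point, or the origin of a listed thing).
The state is a dict: "clock": time; "joint_positions": joint angles; "joint_velocities": joint speeds; "tau": joint torques, N m; "ee_pos": TCP position; "tool_rot": TCP orientation; "wrist_force": force on the tool from outside, world axes, zero at the start; "moment": the same for the moment, N m; "gripper_width": opening from 0.0 (shut) to 1.0 (fully open).
Only numpy, scipy, OpenCV 4.12 (cv2) and the standard library are available. Lean on these libraries where they do the work, as an engineer would, in place of code of your own. Each camera call takes 0.05 s, during which the arm holds its last target. There are 200 camera calls.

## Working session

There is one attempt and no reset: what is moved stays moved. The work goes in short steps, Python scripts to look and compute and a tool call to move; the robot and the scene stay as the last step left them, time stands still between calls to the robot, and variables do not carry over. Pictures are saved under pics/ and viewed, about 8 in all and at most 12, crops included, and the job is handed in when it is done.

Besides the shell and the picture viewer there is one more tool, called after ">>>" as name([rows], argument=value, ...), one row to a line, values as JSON. apply_moves: Moves the arm, as the interface text tells. Its arguments: {"type":"object","properties":{"plan":{"type":"array","items":{"type":"object","properties":{"tx":{"type":"number"},"ty":{"type":"number"},"tz":{"type":"number"},"turn":{"type":"number"}}}},"claw":{"type":"number"},"squeeze":{"type":"number"}},"required":["plan"]}

```bash
mkdir -p pics; cat > h.py <<'E'
from cell import *
import numpy as np, cv2
from scipy.spatial.transform import Rotation as R
def save(p,n): cv2.imwrite(f'pics/{n}.png',p['image'][:,:,::-1])
def proj(p,X):
    K=np.array([[p['fx'],0,p['cx']],[0,p['fy'],p['cy']],[0,0,1.]])
    return cv2.projectPoints(np.float64(X).reshape(-1,1,3),np.float64(p['rvec']),np.float64(p['tvec']),K,np.float64(p['D']))[0].reshape(-1,2)
def ray(p,uv):
    K=np.array([[p['fx'],0,p['cx']],[0,p['fy'],p['cy']],[0,0,1.]])
    n=cv2.undistortPoints(np.float64(uv).reshape(-1,1,2),K,np.float64(p['D'])).reshape(-1,2)
    M=R.from_rotvec(np.ravel(p['rvec'])).as_matrix(); c=-M.T@np.ravel(p['tvec'])
    d=np.c_[n,np.ones(len(n))]@M
    return c,d
def atz(p,uv,z):
    c,d=ray(p,uv); return c+d*((z-c[2])/d[:,2:3])
E
python3 - <<'E'
from h import *
s=get_state(); print({k:np.round(v,3).tolist() for k,v in s.items()}, grip_depth)
for n in ('scene','top'):
    p=get_image(n); save(p,n+'0')
    for t in ('wand','wand_grip','stand','cup0','cup1','cup2','chisel','brush','vise','seal_face','spare_seal','blank','red_box','paste_jar','sanding_block'):
        print(n,t,[(np.round(d['at'],3).tolist(),round(d['conf'],2),proj(p,d['at'])[0].round().tolist()) for d in mark_of(t,p)[:3]])
E
```

```text
{'clock': 0.0, 'joint_positions': [1.373, 0.69, -0.195, 1.566, 0.157, 0.902, -0.215], 'joint_velocities': [0.001, -0.0, -0.002, 0.0, -0.001, 0.0, -0.0], 'tau': [-0.001, -52.757, -1.267, -15.343, -0.053, 0.006, 0.0], 'ee_pos': [0.143, -0.608, 0.238], 'tool_rot': [-3.119, -0.363, 0.001], 'wrist_force': [-1.071, 0.234, 1.32], 'moment': [-0.038, -0.023, 0.032], 'gripper_width': 1.002} 0.0187
scene wand [([0.609, -0.173, 0.018], 0.94, [262.0, 273.0]), ([0.725, -0.26, -0.0], 0.9, [247.0, 317.0]), ([0.494, -0.285, -0.0], 0.84, [213.0, 264.0])]
scene wand_grip [([0.606, -0.18, 0.155], 0.98, [254.0, 238.0]), ([0.494, -0.285, 0.138], 0.85, [205.0, 229.0]), ([0.727, -0.261, 0.134], 0.59, [241.0, 284.0])]
scene stand [([0.608, -0.174, 0.002], 0.7, [262.0, 276.0]), ([0.735, -0.01, 0.001], 0.53, [333.0, 287.0])]
scene cup0 [([0.605, -0.108, 0.094], 0.81, [281.0, 246.0]), ([0.612, -0.245, 0.096], 0.76, [234.0, 262.0]), ([0.606, -0.173, 0.1], 0.59, [259.0, 252.0])]
scene cup1 [([0.605, -0.108, 0.094], 0.81, [281.0, 246.0]), ([0.612, -0.245, 0.096], 0.76, [234.0, 262.0]), ([0.606, -0.173, 0.1], 0.59,
[... 1602 characters left out ...]
, 0.23, [387.0, 252.0])]
top brush [([0.609, -0.246, 0.012], 0.46, [409.0, 255.0])]
top vise [([0.56, 0.188, -0.001], 0.9, [246.0, 274.0]), ([0.607, -0.106, 0.018], 0.55, [357.0, 256.0])]
top seal_face [([0.529, 0.193, 0.133], 0.98, [237.0, 283.0])]
top spare_seal [([0.762, 0.142, 0.0], 0.91, [264.0, 198.0]), ([0.607, -0.18, 0.022], 0.53, [385.0, 255.0])]
top blank [([0.78, -0.109, -0.0], 0.66, [357.0, 192.0])]
top red_box [([0.552, -0.467, 0.002], 0.96, [491.0, 276.0])]
top paste_jar [([0.732, -0.009, 0.002], 0.7, [320.0, 209.0])]
top sanding_block [([0.482, 0.464, 0.002], 0.77, [141.0, 303.0]), ([0.611, -0.247, 0.012], 0.44, [410.0, 254.0]), ([0.605, -0.176, -0.003], 0.24, [382.0, 257.0])]
```

View pics/scene0.png

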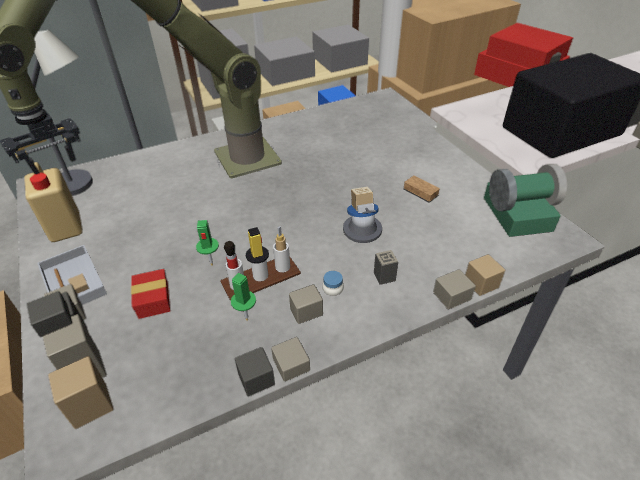

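View pics/top0.png

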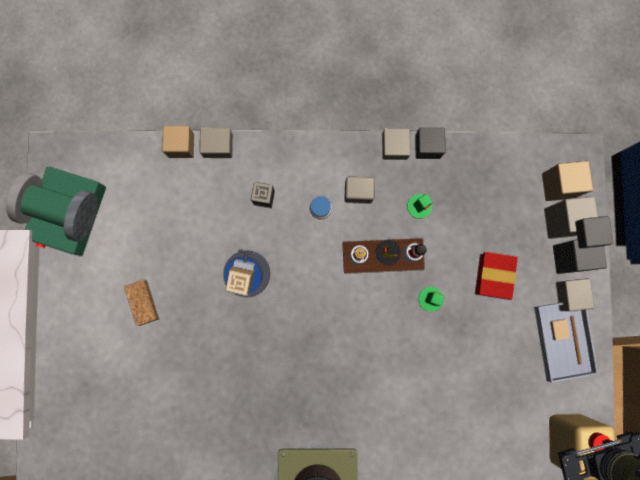

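>>> apply_moves([
  {"tx": 30, "ty": 40, "tz": 10},
  {"tx": 30, "ty": 40, "tz": 10},
  {"tx": 30, "ty": 40, "tz": 10},
  {"tx": 30, "ty": 40, "tz": 10},
  {"tx": 30, "ty": 40, "tz": 10},
  {"tx": 30, "ty": 40, "tz": 10},
  {"tx": 30, "ty": 40, "tz": 10},
  {"tx": 30, "ty": 40, "tz": 10},
])

```text
invalid input at $.plan[0]: expected keys tx, ty, tz, turn
```

>>> apply_moves([
  {"tx": 10, "ty": 40, "tz": 10},
  {"tx": 10, "ty": 40, "tz": 10},
  {"tx": 10, "ty": 40, "tz": 10},
  {"tx": 10, "ty": 40, "tz": 10},
  {"tx": 0, "ty": 40},
  {"tx": 0, "ty": 40},
  {"tx": 0, "ty": 40},
  {"tx": 0, "ty": 40},
])

```text
invalid input at $.plan[0]: expected keys tx, ty, tz, turn
```

```bash
python3 - <<'E'
from h import *
s=get_state(); print(s['clock'],np.round(s['joint_positions'],2),s['ee_pos'],s['tool_rot'])
p=get_image('wrist'); save(p,'w1')
M=R.from_rotvec(np.ravel(p['rvec'])).as_matrix(); c=-M.T@np.ravel(p['tvec']);print('cam',c,M[2],p['fx'])
print('tool R',R.from_rotvec(s['tool_rot']).as_matrix().round(3).tolist())
for t in ('seal_face','vise','wand_grip','cup1'): print(t,[(np.round(d['at'],3).tolist(),round(d['conf'],2),proj(p,d['at'])[0].round().tolist()) for d in mark_of(t,p)[:3]])
E
```

```text
1.6 [ 1.37  0.69 -0.19  1.57  0.16  0.9  -0.22] [ 0.14359161 -0.60829053  0.23871899] [3.12049592e+00 3.63278774e-01 1.11419333e-06]
cam [ 0.21180511 -0.5930261   0.38487573] [-0.25885122 -0.06158539 -0.96395191] 339.18914600404196
tool R [[0.973, 0.23, 0.0], [0.23, -0.973, -0.0], [-0.0, 0.0, -1.0]]
seal_face []
vise []
wand_grip []
cup1 []
```

View pics/w1.png

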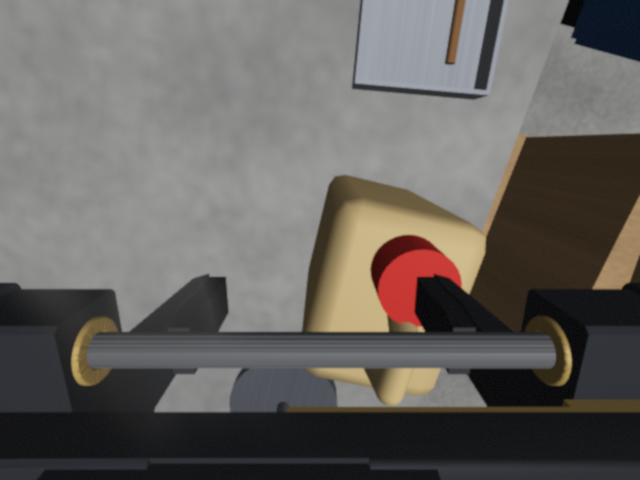

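>>> apply_moves([
  {"tx": 10, "ty": 10, "tz": 35, "turn": 0},
  {"tx": 30, "ty": 25, "tz": 10, "turn": 0},
  {"tx": 30, "ty": 30, "tz": 5, "turn": 0},
  {"tx": 30, "ty": 30, "tz": 5, "turn": 0},
  {"tx": 30, "ty": 30, "tz": 5, "turn": 0},
  {"tx": 30, "ty": 30, "tz": 5, "turn": 0},
  {"tx": 30, "ty": 30, "tz": 5, "turn": 0},
  {"tx": 30, "ty": 30, "tz": 0, "turn": 0},
])

```text
clock: 2.52
ee_pos: [0.3609, -0.3964, 0.3093]
tool_rot: [3.119, 0.363, 0.002]
wrist_force: [0.6, -0.8, 0.2]
gripper_width: 1.0
```

>>> apply_moves([
  {"tx": 25, "ty": 33, "tz": 0, "turn": 0},
  {"tx": 25, "ty": 33, "tz": 0, "turn": 0},
  {"tx": 25, "ty": 33, "tz": 0, "turn": 0},
  {"tx": 20, "ty": 35, "tz": 0, "turn": 0},
  {"tx": 15, "ty": 38, "tz": 0, "turn": 0},
  {"tx": 6, "ty": 40, "tz": 0, "turn": 0},
  {"tx": 0, "ty": 40, "tz": 0, "turn": 0},
  {"tx": 0, "ty": 40, "tz": 0, "turn": 0},
])

```text
clock: 3.18
ee_pos: [0.4756, -0.1035, 0.3082]
tool_rot: [-3.12, -0.364, -0.001]
wrist_force: [0.8, 0.5, 0.2]
gripper_width: 1.001
```

>>> apply_moves([
  {"tx": 0, "ty": 40, "tz": 0, "turn": 0},
  {"tx": 0, "ty": 40, "tz": 0, "turn": 0},
  {"tx": 0, "ty": 40, "tz": 0, "turn": 0},
  {"tx": 0, "ty": 40, "tz": 0, "turn": 0},
  {"tx": 0, "ty": 40, "tz": 0, "turn": 0},
  {"tx": 0, "ty": 40, "tz": 0, "turn": 0},
  {"tx": 0, "ty": 31, "tz": 0, "turn": 0},
  {"tx": 0, "ty": 0, "tz": 0, "turn": 0},
])

```text
clock: 3.85
ee_pos: [0.4745, 0.1742, 0.3086]
tool_rot: [-3.112, -0.381, -0.003]
wrist_force: [0.2, 0.2, 0.1]
gripper_width: 1.0
```

```bash
python3 - <<'E'
from h import *
s=get_state(); print(s['clock'],np.round(s['joint_positions'],2),s['ee_pos'],s['tool_rot'])
p=get_image('wrist'); save(p,'w2'); np.save('w2.npy',p,allow_pickle=True)
for t in ('seal_face','vise'): print(t,[(np.round(d['at'],3).tolist(),round(d['conf'],2),proj(p,d['at'])[0].round().tolist()) for d in mark_of(t,p)[:3]])
E
```

```text
3.85 [-0.27  0.45 -0.26  1.83  0.14  0.88 -1.92] [0.47449189 0.17417853 0.30858324] [-3.11247224e+00 -3.80568017e-01 -2.89081164e-03]
seal_face [([0.531, 0.192, 0.136], 0.73, [317.0, 156.0]), ([0.481, 0.46, 0.0], 0.68, [108.0, 140.0])]
vise [([0.554, 0.184, 0.003], 0.76, [329.0, 136.0])]
```

View pics/w2.png

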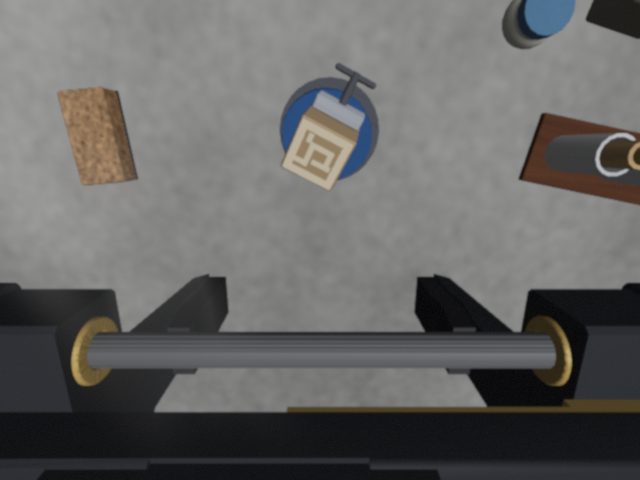

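```bash
python3 - <<'E'
from h import *
p=np.load('w2.npy',allow_pickle=True).item()
c=p['image'][100:210,260:390]; z=cv2.resize(c,None,fx=6,fy=6,interpolation=cv2.INTER_CUBIC)
cv2.imwrite('pics/z2.png',z[:600,:,::-1])
E
```

```text
(no output)
```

View pics/z2.png

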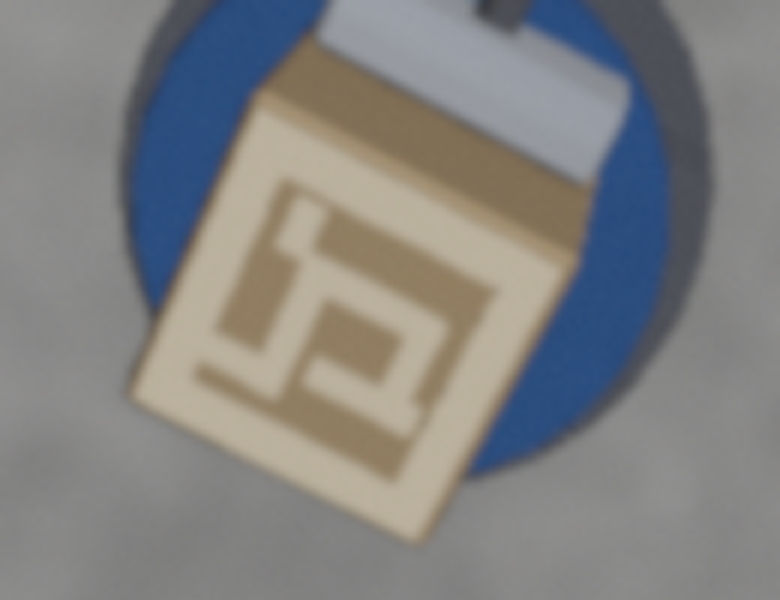

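```bash
python3 - <<'E'
from h import *
from scipy.optimize import least_squares
p=np.load('w2.npy',allow_pickle=True).item()
z=np.array([[258,104],[574,259],[419,546],[132,398]],float)
uv=(z+.5)/6-.5+[260,100]
K=np.array([[p['fx'],0,p['cx']],[0,p['fy'],p['cy']],[0,0,1.]])
M=R.from_rotvec(np.ravel(p['rvec'])).as_matrix(); c=-M.T@np.ravel(p['tvec'])
h=.027; O=np.array([[-h,h,0],[h,h,0],[h,-h,0],[-h,-h,0]])
n,rs,ts,e=cv2.solvePnPGeneric(O,uv.reshape(-1,1,2),K,np.float64(p['D']),flags=cv2.SOLVEPNP_IPPE_SQUARE)
for r,t,ee in zip(rs,ts,e):
    W=M.T@cv2.Rodrigues(r)[0]; print('pos',(M.T@t.ravel()+c).round(4),'x',W[:,0].round(3),'y',W[:,1].round(3),'n',W[:,2].round(3),'tilt',np.degrees(np.arccos(W[2,2])).round(1),'az',np.degrees(np.arctan2(W[1,2],W[0,2])).round(1),ee)
# constrained: head axis through vise centre (X,Y,.05), tilt th along edge azimuth az, length L
def pts(q):
    X,Y,th,az,L=q
    nn=np.array([np.sin(th)*np.cos(az),np.sin(th)*np.sin(az),np.cos(th)])
    y=np.array([-np.sin(az),np.cos(az),0]); x=np.cross(y,nn)
    C=np.array([X,Y,.05])+L*nn
    return C,nn,np.array([C-h*x+h*y,C-h*x-h*y,C+h*x-h*y,C+h*x+h*y])
def f(q):
    C,nn,P=pts(q); pr=proj(p,P)
    # order match: up in image ~ -n dir
    return np.r_[(pr-uv[[0,1,2,3]]).ravel()/.5,(q[0]-.556)/.004,(q[1]-.184)/.004]
az=np.radians(162)
for a in (az,):
    s=least_squares(f,[.556,.184,.3,a,.09]); C,nn,P=pts(s.x); print(s.x.round(4),np.degrees(s.x[2:4]),C.round(4),nn.round(3),s.fun.round(1))
# screw direction
print(atz(p,[[330,130],[358,75]],.08))
E
```

```text
pos [0.5311 0.1924 0.1172] x [-0.212 -0.977 -0.025] y [ 0.93  -0.209  0.303] n [-0.301  0.041  0.953] tilt 17.7 az 172.2 [0.41506344]
pos [0.5325 0.1921 0.118 ] x [-0.211 -0.977  0.018] y [ 0.908 -0.202 -0.368] n [ 0.363 -0.061  0.93 ] tilt 21.6 az -9.6 [1.12813947]
[ 5.56000000e-01  1.84000000e-01 -3.13000000e-02  2.84550000e+00
 -3.15899649e+05] [ -1.79187402 163.03641213] [  -9447.5289    2882.1891 -315745.1257] [ 0.03  -0.009  1.   ] [ 29.3  74.2 -76.1  22.6 -24.4 -73.1  71.3 -23.7  -0.    0. ]
[[0.5582983  0.18551008 0.08      ]
 [0.61661264 0.17113049 0.08      ]]
```

```bash
python3 - <<'E'
from h import *
from scipy.optimize import least_squares
p=np.load('w2.npy',allow_pickle=True).item()
z=np.array([[258,104],[574,259],[419,546],[132,398]],float)
uv=(z+.5)/6-.5+[260,100]
def pts(q):
    X,Y,th,az,L,h=q
    nn=np.array([np.sin(th)*np.cos(az),np.sin(th)*np.sin(az),np.cos(th)])
    y=np.array([-np.sin(az),np.cos(az),0]); x=np.cross(y,nn)
    C=np.array([X,Y,.05])+L*nn
    return C,nn,np.array([C-h*x-h*y,C-h*x+h*y,C+h*x+h*y,C+h*x-h*y])
for fixh,sz in ((1,.002),(0,.002),(1,.02)):
  def f(q):
    C,nn,P=pts(q); pr=proj(p,P)
    return np.r_[(pr-uv).ravel()/.4,(q[0]-.556)/.003,(q[1]-.184)/.003,(C[2]-.1345)/sz,(q[5]-.027)/(1e-5 if fixh else .002)]
  s=least_squares(f,[.556,.184,.3,2.9,.09,.027],x_scale=[.01,.01,.1,.1,.01,.001]); C,nn,P=pts(s.x); J=np.linalg.inv(s.jac.T@s.jac)
  print(s.x.round(4),np.degrees(s.x[2:4]).round(1),'sd',np.degrees(np.sqrt(np.diag(J))[2:4]).round(1),C.round(4),nn.round(3),s.fun.round(1))
E
```

```text
[0.5594 0.1861 0.3631 2.9257 0.0812 0.027 ] [ 20.8 167.6] sd [1.  0.3] [0.5312 0.1923 0.1259] [-0.347  0.076  0.935] [-1.6 -2.9  1.1  2.2  2.1  0.4 -1.5  0.9  1.1  0.7 -4.3 -0.2]
[0.5574 0.1866 0.3025 2.9254 0.0883 0.0256] [ 17.3 167.6] sd [1.2 0.3] [0.5317 0.1922 0.1343] [-0.291  0.064  0.955] [ 0.5 -1.7 -1.2  1.3  0.8 -0.6 -0.   1.2  0.5  0.9 -0.1 -0.7]
[0.554  0.1874 0.3286 2.9256 0.0725 0.027 ] [ 18.8 167.6] sd [1.1 0.3] [0.5311 0.1924 0.1186] [-0.315  0.069  0.946] [-0.1 -1.7 -0.8  1.7  1.2 -0.8 -0.1  0.8 -0.7  1.1 -0.8 -0. ]
```

>>> apply_moves([
  {"tx": 12, "ty": -32, "tz": 0, "turn": 0.1245},
  {"tx": 12, "ty": -32, "tz": 0, "turn": 0.1245},
  {"tx": 12, "ty": -32, "tz": 0, "turn": 0.1245},
  {"tx": 12, "ty": -32, "tz": 0, "turn": 0.1245},
  {"tx": 12, "ty": -32, "tz": 0, "turn": 0.1245},
  {"tx": 12, "ty": -32, "tz": 0, "turn": 0.1245},
  {"tx": 12, "ty": -32, "tz": 0, "turn": 0.1245},
  {"tx": 12, "ty": -32, "tz": 0, "turn": 0.1245},
])

```text
clock: 4.67
ee_pos: [0.5707, -0.0952, 0.3081]
tool_rot: [2.566, 1.812, -0.002]
wrist_force: [0.2, 0.0, 0.3]
gripper_width: 1.001
```

>>> apply_moves([
  {"tx": 12, "ty": -32, "tz": 0, "turn": 0.1245},
  {"tx": 12, "ty": -32, "tz": 0, "turn": 0.1245},
  {"tx": 11, "ty": -32, "tz": -25, "turn": 0.1245},
  {"tx": 0, "ty": 0, "tz": -20, "turn": 0},
  {"tx": 0, "ty": 0, "tz": 0, "turn": 0},
  {"tx": 0, "ty": 0, "tz": 0, "turn": 0},
])

```text
clock: 5.17
ee_pos: [0.6045, -0.1876, 0.2625]
tool_rot: [-2.189, -2.25, 0.003]
wrist_force: [0.3, 0.7, 0.5]
gripper_width: 1.002
```

```bash
cat >> h.py <<'E'
def look(n,things,k=3,save_as=None):
    p=get_image(n)
    if save_as: save(p,save_as); np.save(save_as+'.npy',p,allow_pickle=True)
    for t in things: print(n,t,[(np.round(d['at'],4).tolist(),round(d['conf'],2),proj(p,d['at'])[0].round().tolist()) for d in mark_of(t,p)[:k]])
    return p
def st():
    s=get_state(); m=R.from_rotvec(s['tool_rot']).as_matrix()
    print('t',round(s['clock'],2),'tcp',np.round(s['ee_pos'],4),'jaw',np.degrees(np.arctan2(m[1,1],m[0,1])).round(2),'down',m[:,2].round(3),'F',np.round(s['wrist_force'],2),'w',round(s['gripper_width'],3),'q',np.round(s['joint_positions'],2)); return s
E
python3 - <<'E'
from h import *
st()
look('wrist',('wand','wand_grip','cup1','stand','chisel','brush'),3,'w3')
look('top',('wand','wand_grip','cup1'),3)
E
```

```text
t 5.17 tcp [ 0.6045 -0.1876  0.2625] jaw 1.58 down [-0.003  0.001 -1.   ] F [0.28 0.73 0.52] w 1.002 q [ 0.54  0.72 -0.58  1.5   0.43  1.06 -0.12]
wrist wand [([0.4513, -0.2692, 0.0479], 0.95, [184.0, 275.0]), ([0.606, -0.1758, 0.0152], 0.94, [322.0, 193.0]), ([0.728, -0.2621, 0.0], 0.74, [416.0, 262.0])]
wrist wand_grip [([0.3243, -0.2258, 0.0173], 0.9, [84.0, 229.0]), ([0.8473, -0.2468, 0.0594], 0.82, [540.0, 270.0]), ([0.6075, -0.1732, 0.1577], 0.6, [324.0, 217.0])]
wrist cup1 [([0.6104, -0.2502, 0.0933], 0.83, [324.0, 279.0]), ([0.5987, -0.106, 0.0948], 0.71, [316.0, 127.0])]
wrist stand []
wrist chisel [([0.5987, -0.106, 0.0172], 0.62, [317.0, 130.0])]
wrist brush [([0.6057, -0.2463, 0.0161], 0.81, [320.0, 251.0])]
top wand [([0.4502, -0.2703, 0.0514], 0.92, [422.0, 315.0]), ([0.6045, -0.18, 0.0206], 0.63, [385.0, 256.0]), ([0.5296, 0.1921, 0.1314], 0.59, [238.0, 283.0])]
top wand_grip [([0.326, -0.2287, 0.0183], 0.84, [404.0, 363.0]), ([0.6035, -0.1766, 0.1545], 0.83, [390.0, 252.0]), ([0.5491, -0.4666, 0.0038], 0.7, [491.0, 277.0])]
top cup1 [([0.6042, -0.1049, 0.0921], 0.98, [358.0, 254.0]), ([0.6083, -0.1762, 0.0948], 0.62, [387.0, 252.0])]
```

View pics/w3.png

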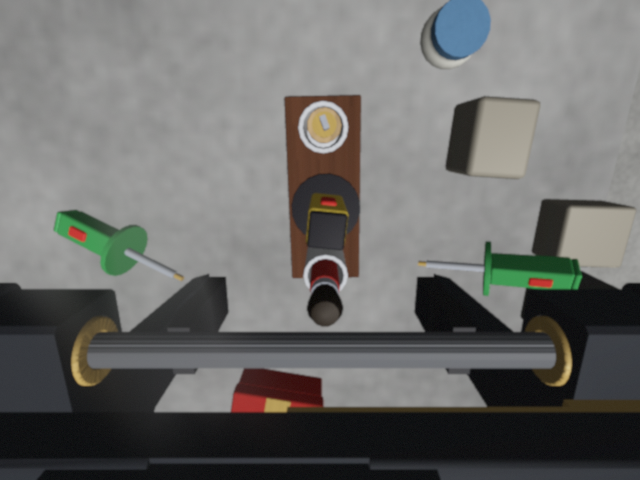

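```bash
python3 - <<'E'
from h import *
p=np.load('w3.npy',allow_pickle=True).item()
g=p['image'][195:255,290:365].astype(int); s=g.sum(2)
z=cv2.resize(p['image'][170:260,270:380],None,fx=6,fy=6,interpolation=cv2.INTER_CUBIC); cv2.imwrite('pics/z3.png',z[:,:,::-1])
print('cap',atz(p,[[308,212],[347,212],[345,250],[310,250],[327,231]],.185).round(4))
print('disc',atz(p,[[325,207]],.101).round(4), 'tip of tcp',proj(p,[[.6055,-.1765,.185]]))
E
```

```text
cap [[ 0.5967 -0.1644  0.185 ]
 [ 0.6228 -0.1637  0.185 ]
 [ 0.6227 -0.1904  0.185 ]
 [ 0.5985 -0.1911  0.185 ]
 [ 0.6098 -0.1772  0.185 ]]
disc [[ 0.6091 -0.176   0.101 ]] tip of tcp [[320.64904773 229.82204326]]
```

View pics/z3.png

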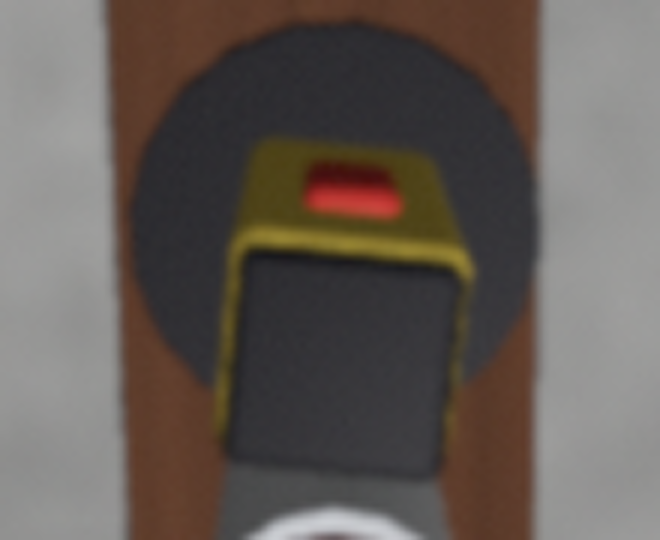

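>>> apply_moves([
  {"tx": 3.5, "ty": 11, "tz": 0, "turn": -0.1},
  {"tx": 0, "ty": 0, "tz": -25, "turn": 0},
  {"tx": 0, "ty": 0, "tz": -25, "turn": 0},
  {"tx": 0, "ty": 0, "tz": -25, "turn": 0},
  {"tx": 0, "ty": 0, "tz": -25, "turn": 0},
  {"tx": 0, "ty": 0, "tz": -20, "turn": 0},
  {"tx": 0, "ty": 0, "tz": -6.5, "turn": 0},
  {"tx": 0, "ty": 0, "tz": 0, "turn": 0},
])

```text
clock: 6.38
ee_pos: [0.6086, -0.1751, 0.1352]
tool_rot: [-2.295, -2.141, 0.003]
wrist_force: [0.1, 0.2, -0.1]
gripper_width: 0.996
```

```bash
python3 - <<'E'
from h import *
st()
p=get_image('wrist'); save(p,'w4')
E
```

```text
t 6.38 tcp [ 0.6086 -0.1751  0.1352] jaw -3.97 down [-0.003  0.001 -1.   ] F [ 0.12  0.24 -0.1 ] w 0.996 q [ 0.47  0.86 -0.48  1.61  0.52  0.8  -0.31]
```

View pics/w4.png

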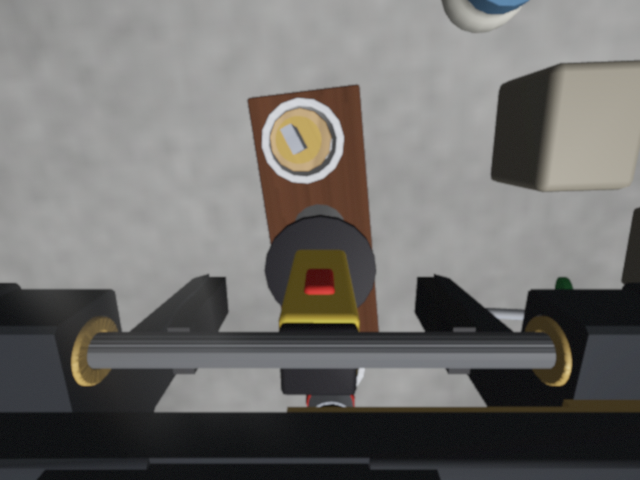

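>>> apply_moves([
  {"tx": 0, "ty": 0, "tz": 0, "turn": 0},
  {"tx": 0, "ty": 0, "tz": 0, "turn": 0},
  {"tx": 0, "ty": 0, "tz": 0, "turn": 0},
  {"tx": 0, "ty": 0, "tz": 0, "turn": 0},
  {"tx": 0, "ty": 0, "tz": 0, "turn": 0},
  {"tx": 0, "ty": 0, "tz": 0, "turn": 0},
  {"tx": 0, "ty": 0, "tz": 0, "turn": 0},
  {"tx": 0, "ty": 0, "tz": 0, "turn": 0},
], claw=0, squeeze=15)

```text
clock: 7.1
ee_pos: [0.6098, -0.1752, 0.1369]
tool_rot: [2.297, 2.143, 0.0]
wrist_force: [0.5, 0.3, -0.7]
gripper_width: 0.423
```

>>> apply_moves([
  {"tx": 0, "ty": 0, "tz": 5, "turn": 0},
  {"tx": 0, "ty": 0, "tz": 10, "turn": 0},
  {"tx": 0, "ty": 0, "tz": 15, "turn": 0},
  {"tx": 0, "ty": 0, "tz": 20, "turn": 0},
  {"tx": 0, "ty": 0, "tz": 20, "turn": 0},
  {"tx": 0, "ty": 0, "tz": 20, "turn": 0},
  {"tx": 0, "ty": 0, "tz": 20, "turn": 0},
  {"tx": 0, "ty": 0, "tz": 10, "turn": 0},
])

```text
clock: 7.77
ee_pos: [0.6109, -0.1751, 0.2602]
tool_rot: [2.295, 2.141, 0.004]
wrist_force: [0.3, 0.1, -1.0]
gripper_width: 0.317
```

```bash
python3 - <<'E'
from h import *
st()
for n in ('wrist','top','scene'): look(n,('wand','wand_grip'),2,'l1'+n)
E
```

```text
t 7.77 tcp [ 0.6109 -0.1751  0.2602] jaw -3.98 down [ 0.004 -0.    -1.   ] F [ 0.25  0.11 -1.03] w 0.317 q [ 0.5   0.72 -0.55  1.5   0.42  1.04 -0.22]
wrist wand [([0.6081, -0.1818, 0.1312], 0.91, [315.0, 236.0]), ([0.7269, -0.2617, 0.0033], 0.68, [415.0, 264.0])]
wrist wand_grip [([0.8504, -0.2504, 0.0592], 0.82, [543.0, 264.0]), ([0.3239, -0.2301, 0.0171], 0.67, [86.0, 265.0])]
top wand [([0.4488, -0.2734, 0.0503], 0.62, [423.0, 316.0]), ([0.6073, -0.1766, 0.1334], 0.59, [389.0, 252.0])]
top wand_grip [([0.3258, -0.225, 0.0197], 0.91, [403.0, 363.0]), ([0.8477, -0.2534, 0.0569], 0.64, [413.0, 163.0])]
scene wand [([0.6085, -0.1735, 0.1313], 0.95, [258.0, 244.0]), ([0.4493, -0.2682, 0.0473], 0.94, [212.0, 241.0])]
scene wand_grip [([0.6065, -0.1801, 0.2642], 0.62, [249.0, 206.0]), ([0.3266, -0.2235, 0.0203], 0.62, [216.0, 219.0])]
```

>>> apply_moves([
  {"tx": 0, "ty": 0, "tz": 30, "turn": 0},
  {"tx": 0, "ty": 0, "tz": 30, "turn": 0},
  {"tx": -9, "ty": 14.5, "tz": 5, "turn": 0.1187},
  {"tx": -9, "ty": 14.5, "tz": 0, "turn": 0.1187},
  {"tx": -9, "ty": 14.5, "tz": 0, "turn": 0.1187},
  {"tx": -9, "ty": 14.5, "tz": 0, "turn": 0.1187},
  {"tx": -9, "ty": 14.5, "tz": 0, "turn": 0.1187},
  {"tx": -9, "ty": 14.5, "tz": 0, "turn": 0.1187},
])

```text
clock: 8.88
ee_pos: [0.555, -0.0876, 0.3214]
tool_rot: [-1.397, -2.813, 0.0]
wrist_force: [-0.3, -0.3, -0.2]
gripper_width: 0.318
```

>>> apply_moves([
  {"tx": -9, "ty": 14.5, "tz": 0, "turn": 0.1187},
  {"tx": -9, "ty": 14.5, "tz": 0, "turn": 0.1187},
  {"tx": -10, "ty": 14.5, "tz": 0, "turn": 0.1187},
  {"tx": -10, "ty": 14.5, "tz": -20, "turn": 0.1187},
  {"tx": -10, "ty": 14.5, "tz": -30, "turn": 0.1187},
  {"tx": -10, "ty": 14.5, "tz": -30, "turn": 0.1187},
  {"tx": 0, "ty": 0, "tz": -30, "turn": 0},
  {"tx": 0, "ty": 0, "tz": -25, "turn": 0},
])

```text
clock: 9.55
ee_pos: [0.4965, -0.0005, 0.185]
tool_rot: [-0.334, -3.122, -0.001]
wrist_force: [0.4, -0.7, -1.3]
gripper_width: 0.322
```

>>> apply_moves([
  {"tx": 0, "ty": 0, "tz": -20, "turn": 0},
  {"tx": 0, "ty": 0, "tz": -15, "turn": 0},
  {"tx": 0, "ty": 0, "tz": -10, "turn": 0},
  {"tx": 0, "ty": 0, "tz": 0, "turn": 0},
])

```text
clock: 9.88
ee_pos: [0.4967, -0.0015, 0.14]
tool_rot: [-0.338, -3.12, 0.001]
wrist_force: [-0.3, 0.3, -1.4]
gripper_width: 0.315
```

```bash
python3 - <<'E'
from h import *
st()
for n in ('wrist','top','scene'): look(n,('wand','wand_grip'),2,'l2'+n)
E
```

```text
t 9.88 tcp [ 0.4967 -0.0015  0.14  ] jaw 77.64 down [-0.004 -0.    -1.   ] F [-0.28  0.31 -1.38] w 0.315 q [ 0.38  0.8  -0.79  2.02  0.88  0.71  0.38]
wrist wand [([0.4925, -0.0062, 0.0136], 0.73, [315.0, 224.0])]
wrist wand_grip [([0.4992, 0.0, 0.1518], 0.78, [326.0, 306.0])]
top wand [([0.7253, -0.2616, 0.0005], 0.81, [414.0, 212.0]), ([0.4515, -0.2716, 0.049], 0.46, [422.0, 315.0])]
top wand_grip [([0.8512, -0.2522, 0.0543], 0.74, [413.0, 162.0])]
scene wand [([0.4993, 0.0012, 0.0181], 0.96, [302.0, 231.0]), ([0.7283, -0.2603, 0.0], 0.88, [248.0, 318.0])]
scene wand_grip [([0.5014, -0.0065, 0.1535], 0.96, [298.0, 198.0]), ([0.3249, -0.2224, 0.0228], 0.89, [216.0, 218.0])]
```

>>> apply_moves([
  {"tx": 0, "ty": 0, "tz": -7, "turn": 0},
  {"tx": 0, "ty": 0, "tz": -3, "turn": 0},
  {"tx": 0, "ty": 0, "tz": 0, "turn": 0},
])

```text
clock: 10.58
ee_pos: [0.4972, -0.0015, 0.131]
tool_rot: [-0.338, -3.122, 0.001]
wrist_force: [0.1, 0.6, -0.8]
gripper_width: 0.317
```

>>> apply_moves([
  {"tx": 0, "ty": 0, "tz": -1.5, "turn": 0},
  {"tx": 0, "ty": 0, "tz": -1, "turn": 0},
])

```text
clock: 10.75
ee_pos: [0.4977, -0.0012, 0.1291]
tool_rot: [-0.338, -3.123, -0.0]
wrist_force: [-0.4, 0.4, -1.2]
gripper_width: 0.321
```

>>> apply_moves([
  {"tx": 0, "ty": 0, "tz": -1, "turn": 0},
  {"tx": 0, "ty": 0, "tz": 0, "turn": 0},
])

```text
clock: 10.92
ee_pos: [0.4977, -0.0012, 0.1282]
tool_rot: [-0.338, -3.123, -0.0]
wrist_force: [-0.2, -0.8, -0.0]
gripper_width: 0.312
```

>>> apply_moves([
  {"tx": 0, "ty": 0, "tz": -1.5, "turn": 0},
  {"tx": 0, "ty": 0, "tz": 0, "turn": 0},
])

```text
clock: 11.08
ee_pos: [0.4977, -0.0012, 0.1267]
tool_rot: [-0.338, -3.123, -0.0]
wrist_force: [-0.5, 0.4, -1.7]
gripper_width: 0.315
```

>>> apply_moves([
  {"tx": 0, "ty": 0, "tz": -1, "turn": 0},
  {"tx": 0, "ty": 0, "tz": 0, "turn": 0},
])

```text
clock: 11.25
ee_pos: [0.4977, -0.0013, 0.1258]
tool_rot: [-0.338, -3.123, -0.0]
wrist_force: [1.0, -0.2, -2.8]
gripper_width: 0.315
```

>>> apply_moves([
  {"tx": 0, "ty": 0, "tz": -1.5, "turn": 0},
  {"tx": 0, "ty": 0, "tz": 0, "turn": 0},
])

```text
clock: 11.42
ee_pos: [0.4977, -0.0013, 0.1242]
tool_rot: [-0.338, -3.123, 0.0]
wrist_force: [-1.2, -0.1, -1.3]
gripper_width: 0.317
```

>>> apply_moves([
  {"tx": 0, "ty": 0, "tz": -1.5, "turn": 0},
  {"tx": 0, "ty": 0, "tz": 0, "turn": 0},
])

```text
clock: 11.58
ee_pos: [0.4982, -0.0011, 0.1232]
tool_rot: [0.338, 3.122, -0.0]
wrist_force: [-0.2, -0.4, 3.9]
gripper_width: 0.318
```

>>> apply_moves([
  {"tx": 0, "ty": 0, "tz": -1.5, "turn": 0},
  {"tx": 0, "ty": 0, "tz": 0, "turn": 0},
])

```text
clock: 11.75
ee_pos: [0.4992, -0.0009, 0.1228]
tool_rot: [0.338, 3.12, 0.0]
wrist_force: [0.1, -1.0, 12.6]
gripper_width: 0.317
```

>>> apply_moves([
  {"tx": -5.2, "ty": 1.15, "tz": 0, "turn": 0},
  {"tx": -5.2, "ty": 1.15, "tz": -0.2, "turn": 0},
  {"tx": -5.2, "ty": 1.15, "tz": -0.4, "turn": 0},
  {"tx": -5.2, "ty": 1.15, "tz": -0.6, "turn": 0},
])

```text
clock: 12.08
ee_pos: [0.4775, 0.0032, 0.1208]
tool_rot: [0.339, 3.121, -0.001]
wrist_force: [-0.4, -1.0, 3.0]
gripper_width: 0.316
```

```bash
python3 - <<'E'
from h import *
st()
for n in ('wrist','scene'): look(n,('wand','wand_grip'),1,'l3'+n)
E
```

```text
t 12.08 tcp [0.4775 0.0032 0.1208] jaw 77.61 down [ 0.002 -0.001 -1.   ] F [-0.41 -1.02  3.  ] w 0.316 q [ 0.34  0.8  -0.74  2.09  0.96  0.63  0.27]
wrist wand [([0.4977, -0.0054, -0.0081], 0.83, [317.0, 250.0])]
wrist wand_grip [([0.4809, 0.0033, 0.133], 0.58, [323.0, 309.0])]
scene wand [([0.4509, -0.2706, 0.0484], 0.97, [211.0, 241.0])]
scene wand_grip [([0.8502, -0.2476, 0.0563], 0.95, [267.0, 338.0])]
```

>>> apply_moves([
  {"tx": -5.2, "ty": 1.15, "tz": -1.1, "turn": 0},
  {"tx": -5.2, "ty": 1.15, "tz": -1.1, "turn": 0},
  {"tx": -5.2, "ty": 1.15, "tz": -1.3, "turn": 0},
  {"tx": -5.6, "ty": 1.2, "tz": -1.6, "turn": 0},
])

```text
clock: 12.72
ee_pos: [0.4557, 0.0079, 0.1149]
tool_rot: [0.339, 3.123, -0.0]
wrist_force: [-0.3, -0.3, 0.8]
gripper_width: 0.319
```

```bash
python3 - <<'E'
from h import *
st()
for n in ('wrist','scene','top'): look(n,('wand','wand_grip'),2,'l4'+n)
E
```

```text
t 12.72 tcp [0.4557 0.0079 0.1149] jaw 77.6 down [ 0. -0. -1.] F [-0.25 -0.31  0.8 ] w 0.319 q [ 0.31  0.79 -0.71  2.16  1.02  0.57  0.19]
wrist wand [([0.4958, -0.0055, -0.0027], 0.73, [316.0, 278.0])]
wrist wand_grip [([0.457, 0.008, 0.1294], 0.68, [322.0, 307.0])]
scene wand [([0.4494, -0.2725, 0.0488], 0.82, [210.0, 241.0]), ([0.5563, -0.4704, -0.0016], 0.75, [154.0, 301.0])]
scene wand_grip [([0.8524, -0.2475, 0.0572], 0.93, [267.0, 339.0]), ([0.3245, -0.2204, 0.0219], 0.8, [216.0, 218.0])]
top wand [([0.7269, -0.26, 0.0016], 0.59, [413.0, 211.0]), ([0.4503, -0.2713, 0.0492], 0.53, [422.0, 315.0])]
top wand_grip [([0.8511, -0.2531, 0.0567], 0.76, [413.0, 161.0])]
```

>>> apply_moves([
  {"tx": 0, "ty": 0, "tz": 10, "turn": 0},
  {"tx": 0, "ty": 10, "tz": 25, "turn": 0},
  {"tx": 0, "ty": 15, "tz": 30, "turn": 0},
  {"tx": 0, "ty": 15, "tz": 30, "turn": 0},
  {"tx": 0, "ty": 15, "tz": 30, "turn": 0},
  {"tx": 0, "ty": 15, "tz": 30, "turn": 0},
  {"tx": 5, "ty": 15, "tz": 25, "turn": 0},
  {"tx": 5, "ty": 20, "tz": 5, "turn": 0},
])

```text
clock: 13.83
ee_pos: [0.4675, 0.1141, 0.3038]
tool_rot: [0.34, 3.117, 0.004]
wrist_force: [1.3, -0.3, -2.5]
gripper_width: 0.315
```

>>> apply_moves([
  {"tx": 5, "ty": 25, "tz": 5, "turn": 0},
  {"tx": 5, "ty": 25, "tz": 0, "turn": 0},
  {"tx": 5, "ty": 20, "tz": 0, "turn": 0},
  {"tx": 0, "ty": 15, "tz": 0, "turn": 0},
  {"tx": 0, "ty": 5.5, "tz": 0, "turn": 0},
  {"tx": 0, "ty": 0, "tz": 0, "turn": 0},
])

```text
clock: 14.33
ee_pos: [0.4803, 0.2049, 0.305]
tool_rot: [-0.334, -3.123, -0.001]
wrist_force: [1.0, 0.9, -1.1]
gripper_width: 0.315
```

```bash
python3 - <<'E'
from h import *
st()
C=np.array([.531,.1923,.1345])
for n in ('wrist','scene','top'):
    p=look(n,('wand','wand_grip','seal_face'),2,'l5'+n); print(proj(p,C))
p=np.load('l5scene.npy',allow_pickle=True).item(); q=np.load('l5top.npy',allow_pickle=True).item()
a=cv2.resize(p['image'][125:245,310:410],None,fx=4,fy=4,interpolation=cv2.INTER_CUBIC)
b=cv2.resize(q['image'][220:340,190:290],None,fx=4,fy=4,interpolation=cv2.INTER_CUBIC)
cv2.imwrite('pics/z5.png',np.hstack([a,b])[:,:,::-1])
E
```

```text
t 14.33 tcp [0.4803 0.2049 0.305 ] jaw 77.78 down [-0.     0.001 -1.   ] F [ 1.04  0.93 -1.09] w 0.315 q [ 0.08  0.61 -0.96  1.76  0.56  1.07  0.28]
wrist wand [([0.5207, 0.1919, 0.1873], 0.61, [316.0, 278.0])]
wrist wand_grip [([0.4826, 0.2075, 0.3193], 0.62, [328.0, 308.0])]
wrist seal_face []
[[319.52220666 267.46014587]]
scene wand [([0.4518, -0.2709, 0.0483], 0.75, [211.0, 242.0]), ([0.7278, -0.2588, 0.0017], 0.57, [248.0, 317.0])]
scene wand_grip [([0.8509, -0.2484, 0.0567], 0.84, [267.0, 339.0]), ([0.3248, -0.2213, 0.0219], 0.81, [216.0, 218.0])]
scene seal_face [([0.7334, -0.0089, 0.0009], 0.73, [333.0, 287.0]), ([0.6128, -0.246, 0.0966], 0.67, [234.0, 263.0])]
[[361.93238345 189.682518  ]]
top wand [([0.4502, -0.2724, 0.0493], 0.94, [423.0, 315.0]), ([0.5478, -0.4644, 0.0014], 0.71, [490.0, 278.0])]
top wand_grip [([0.8495, -0.2539, 0.0534], 0.93, [413.0, 162.0]), ([0.3279, -0.2265, 0.0184], 0.77, [403.0, 362.0])]
top seal_face [([0.5282, 0.193, 0.1325], 0.83, [237.0, 284.0])]
[[237.43998651 282.66742045]]
```

View pics/z5.png

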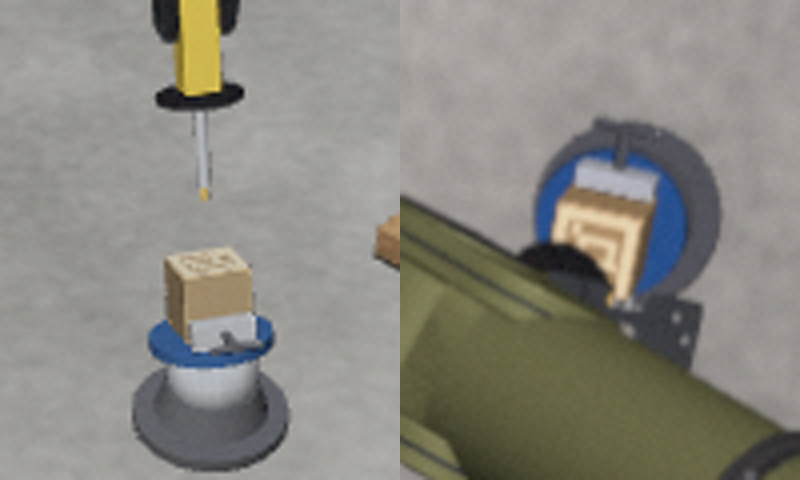

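```bash
python3 - <<'E'
from h import *
p=np.load('l5scene.npy',allow_pickle=True).item(); w=np.load('l5wrist.npy',allow_pickle=True).item()
G=np.array([.4803,.2049,.3237]); az=np.radians(167.7)
f=lambda uv:((uv-[310,125]+.5)*4-.5).round(1).tolist()
for t in (13,15,17,19,21):
    r=np.radians(t); n=np.array([np.sin(r)*np.cos(az),np.sin(r)*np.sin(az),np.cos(r)])
    P=[G-.1424*n,G-(.1424-.078)*n,G-(.1424-.1)*n]
    print(t,P[0].round(4),f(proj(p,P)), proj(w,P).round(1).tolist())
print('C',f(proj(p,[[.531,.1923,.1345],[.531,.1923,.126]])))
cv2.imwrite('pics/z5w.png',cv2.resize(w['image'][140:340,220:420],None,fx=3,fy=3)[:,:,::-1])
E
```

```text
13 [0.5116 0.1981 0.1849] [[206.3, 190.0], [203.9, 90.2], [203.2, 61.0]] [[321.1, 266.0], [321.2, 282.3], [321.2, 289.4]]
15 [0.5163 0.197  0.1862] [[208.3, 192.4], [204.8, 91.2], [203.8, 61.6]] [[321.1, 271.9], [321.2, 286.0], [321.2, 292.1]]
17 [0.521  0.196  0.1875] [[210.3, 194.5], [205.7, 92.0], [204.4, 62.2]] [[321.1, 277.9], [321.2, 289.7], [321.2, 294.9]]
19 [0.5256 0.195  0.1891] [[212.3, 196.4], [206.7, 92.8], [205.0, 62.6]] [[321.1, 283.9], [321.1, 293.5], [321.2, 297.7]]
21 [0.5302 0.194  0.1908] [[214.3, 198.1], [207.6, 93.4], [205.6, 63.0]] [[321.1, 289.9], [321.1, 297.2], [321.2, 300.4]]
C [[209.2, 260.2], [208.7, 269.1]]
```

View pics/z5w.png

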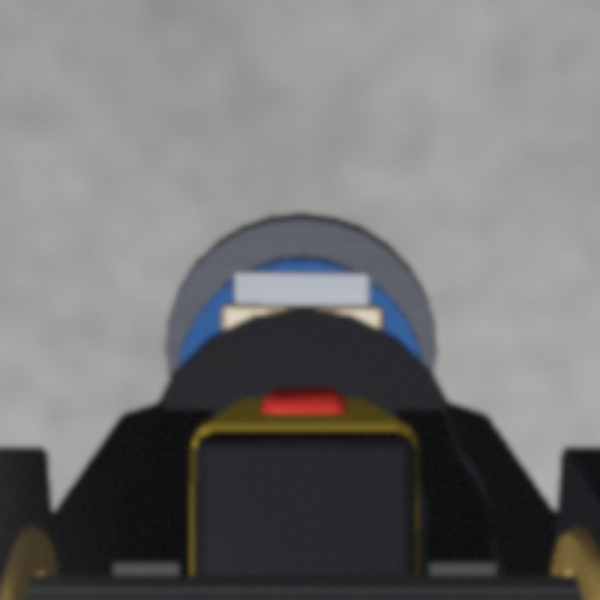

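>>> apply_moves([
  {"tx": 1, "ty": -0.5, "tz": -8, "turn": 0},
  {"tx": 1, "ty": 0, "tz": -8, "turn": 0},
  {"tx": 0, "ty": 0, "tz": -5, "turn": 0},
  {"tx": 0, "ty": 0, "tz": -3, "turn": 0},
  {"tx": 0, "ty": 0, "tz": 0, "turn": 0},
  {"tx": 0, "ty": 0, "tz": 0, "turn": 0},
  {"tx": 0, "ty": 0, "tz": 0, "turn": 0},
])

```text
clock: 15.52
ee_pos: [0.4828, 0.2032, 0.2812]
tool_rot: [0.338, 3.123, 0.001]
wrist_force: [0.2, -0.5, -0.9]
gripper_width: 0.316
```

```bash
python3 - <<'E'
from h import *
s=st()
p=get_image('scene'); np.save('l6.npy',p,allow_pickle=True)
C=np.array([.531,.1923,.134])
n=np.array([-.289*.98,.0636*.98,.957]); T=np.array(s['ee_pos'])+[0,0,.0187]-.1424*n
f=lambda uv:((uv-[330,140]+.5)*9-.5).round(1).tolist()
print('tip',T.round(4),'gap',np.linalg.norm(T-C),'px tip,C',f(proj(p,[T,C])), f(proj(p,[T+[.005,0,0],T+[0,.005,0],T+[0,0,.005]])))
look('wrist',('wand',),1)
cv2.imwrite('pics/z6.png',cv2.resize(p['image'][140:206,330:400],None,fx=9,fy=9,interpolation=cv2.INTER_CUBIC)[:,:,::-1])
E
```

```text
t 15.52 tcp [0.4828 0.2032 0.2812] jaw 77.64 down [ 0.  0. -1.] F [ 0.22 -0.55 -0.91] w 0.316 q [ 0.07  0.64 -0.94  1.79  0.6   1.02  0.26]
tip [0.5232 0.1944 0.1636] gap 0.030715749589664252 px tip,C [[289.2, 366.9], [291.3, 452.3]] [[296.7, 374.9], [302.3, 362.8], [289.9, 354.7]]
wrist wand [([0.5235, 0.1884, 0.1643], 0.86, [314.0, 279.0])]
```

View pics/z6.png

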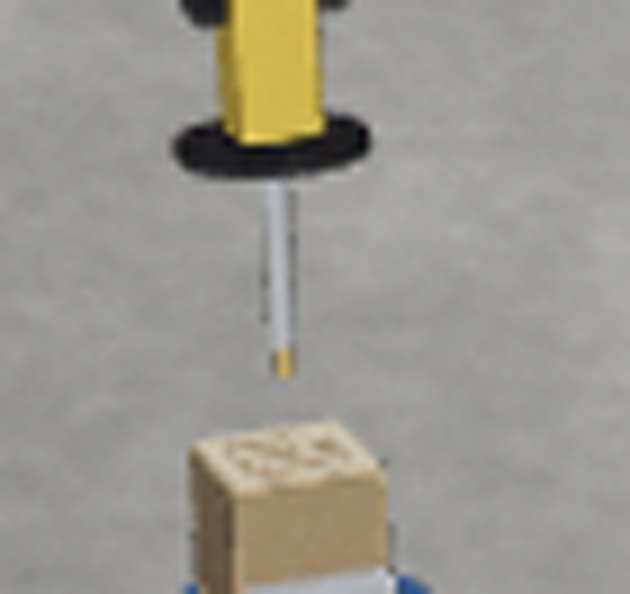

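>>> apply_moves([
  {"tx": 0, "ty": 0, "tz": 1, "turn": 0},
  {"tx": 0, "ty": 0, "tz": 0, "turn": 0},
  {"tx": 0, "ty": 0, "tz": 0, "turn": 0},
  {"tx": 0, "ty": 0, "tz": 0, "turn": 0},
  {"tx": 0, "ty": 0, "tz": 0, "turn": 0},
  {"tx": 0, "ty": 0, "tz": 0, "turn": 0},
  {"tx": 0, "ty": 0, "tz": 0, "turn": 0},
  {"tx": 0, "ty": 0, "tz": 0, "turn": 0},
])

```text
clock: 16.33
ee_pos: [0.4828, 0.203, 0.2821]
tool_rot: [-0.338, -3.123, -0.0]
wrist_force: [0.4, -0.5, -2.5]
gripper_width: 0.315
```

>>> apply_moves([
  {"tx": 0, "ty": 0, "tz": 0, "turn": 0},
  {"tx": 0, "ty": 0, "tz": 0, "turn": 0},
  {"tx": 0, "ty": 0, "tz": 0, "turn": 0},
  {"tx": 0, "ty": 0, "tz": 0, "turn": 0},
  {"tx": 0, "ty": 0, "tz": 0, "turn": 0},
  {"tx": 0, "ty": 0, "tz": 0, "turn": 0},
  {"tx": 0, "ty": 0, "tz": 0, "turn": 0},
  {"tx": 0, "ty": 0, "tz": 0, "turn": 0},
])

```text
clock: 17.0
ee_pos: [0.4828, 0.203, 0.2821]
tool_rot: [-0.338, -3.123, -0.0]
wrist_force: [0.4, -1.0, -2.0]
gripper_width: 0.315
```

>>> apply_moves([
  {"tx": 0, "ty": 0, "tz": 0, "turn": 0},
  {"tx": 0, "ty": 0, "tz": 0, "turn": 0},
  {"tx": 0, "ty": 0, "tz": 0, "turn": 0},
  {"tx": 0, "ty": 0, "tz": 0, "turn": 0},
  {"tx": 0, "ty": 0, "tz": 0, "turn": 0},
  {"tx": 0, "ty": 0, "tz": 0, "turn": 0},
  {"tx": 0, "ty": 0, "tz": 0, "turn": 0},
  {"tx": 0, "ty": 0, "tz": 0, "turn": 0},
])

```text
clock: 17.67
ee_pos: [0.4828, 0.203, 0.2821]
tool_rot: [0.338, 3.123, 0.0]
wrist_force: [-0.3, -0.2, -0.7]
gripper_width: 0.32
```

>>> apply_moves([
  {"tx": 0, "ty": 0, "tz": 0, "turn": 0},
  {"tx": 0, "ty": 0, "tz": 0, "turn": 0},
  {"tx": 0, "ty": 0, "tz": 0, "turn": 0},
  {"tx": 0, "ty": 0, "tz": 0, "turn": 0},
  {"tx": 0, "ty": 0, "tz": 0, "turn": 0},
  {"tx": 0, "ty": 0, "tz": 0, "turn": 0},
  {"tx": 0, "ty": 0, "tz": 0, "turn": 0},
  {"tx": 0, "ty": 0, "tz": 0, "turn": 0},
])

```text
clock: 18.33
ee_pos: [0.4828, 0.203, 0.2821]
tool_rot: [0.338, 3.123, 0.0]
wrist_force: [0.4, -0.2, -1.4]
gripper_width: 0.317
```

>>> apply_moves([
  {"tx": 0, "ty": 0, "tz": 0, "turn": 0},
  {"tx": 0, "ty": 0, "tz": 0, "turn": 0},
  {"tx": 0, "ty": 0, "tz": 0, "turn": 0},
  {"tx": 0, "ty": 0, "tz": 0, "turn": 0},
  {"tx": 0, "ty": 0, "tz": 0, "turn": 0},
  {"tx": 0, "ty": 0, "tz": 0, "turn": 0},
])

```text
clock: 18.83
ee_pos: [0.4828, 0.203, 0.2821]
tool_rot: [-0.338, -3.123, -0.0]
wrist_force: [-0.3, 0.4, -0.9]
gripper_width: 0.318
```

>>> apply_moves([
  {"tx": 0, "ty": 0, "tz": 12, "turn": 0},
  {"tx": -5, "ty": -15, "tz": 10, "turn": 0},
  {"tx": -5, "ty": -25, "tz": 0, "turn": 0},
  {"tx": -5, "ty": -30, "tz": 0, "turn": 0},
  {"tx": -5, "ty": -30, "tz": 0, "turn": 0},
  {"tx": -5, "ty": -30, "tz": -20, "turn": 0},
  {"tx": -2, "ty": -30, "tz": -30, "turn": 0},
  {"tx": 0, "ty": -20, "tz": -35, "turn": 0},
])

```text
clock: 19.5
ee_pos: [0.4563, 0.0207, 0.2198]
tool_rot: [0.343, 3.119, -0.002]
wrist_force: [0.6, -0.4, -2.3]
gripper_width: 0.321
```

>>> apply_moves([
  {"tx": 0, "ty": -15, "tz": -35, "turn": 0},
  {"tx": 0, "ty": 0, "tz": -30, "turn": 0},
  {"tx": 0, "ty": 0, "tz": -20, "turn": 0},
  {"tx": 0, "ty": 0, "tz": -10, "turn": 0},
  {"tx": 0, "ty": 0, "tz": -5, "turn": 0},
  {"tx": 0, "ty": 0, "tz": 0, "turn": 0},
  {"tx": 0, "ty": 0, "tz": 0, "turn": 0},
])

```text
clock: 20.08
ee_pos: [0.4563, 0.0089, 0.1201]
tool_rot: [0.338, 3.123, 0.001]
wrist_force: [-0.0, -0.6, -1.3]
gripper_width: 0.317
```

>>> apply_moves([
  {"tx": 0, "ty": 0, "tz": -2, "turn": 0},
  {"tx": 0, "ty": 0, "tz": -2, "turn": 0},
  {"tx": 0, "ty": 0, "tz": 0, "turn": 0},
])

```text
clock: 20.33
ee_pos: [0.4561, 0.0085, 0.116]
tool_rot: [0.339, 3.122, 0.0]
wrist_force: [-0.5, 0.4, 0.1]
gripper_width: 0.313
```

>>> apply_moves([
  {"tx": 0, "ty": 0, "tz": -1.5, "turn": 0},
  {"tx": 0, "ty": 0, "tz": 0, "turn": 0},
])

```text
clock: 20.5
ee_pos: [0.4559, 0.0086, 0.1144]
tool_rot: [0.338, 3.123, 0.0]
wrist_force: [-1.3, 0.9, 1.6]
gripper_width: 0.312
```

>>> apply_moves([
  {"tx": 5.2, "ty": -1.15, "tz": 1.0, "turn": 0},
  {"tx": 5.2, "ty": -1.15, "tz": 1.0, "turn": 0},
  {"tx": 5.2, "ty": -1.15, "tz": 0.9, "turn": 0},
  {"tx": 5.2, "ty": -1.15, "tz": 0.8, "turn": 0},
])

```text
clock: 20.83
ee_pos: [0.4766, 0.0042, 0.1186]
tool_rot: [-0.338, -3.123, 0.0]
wrist_force: [-3.2, -1.0, 8.6]
gripper_width: 0.317
```

```bash
python3 - <<'E'
from h import *
st()
for n in ('wrist','scene'): look(n,('wand','wand_grip'),1,'l7'+n)
E
```

```text
t 20.83 tcp [0.4766 0.0042 0.1186] jaw 77.66 down [-0. -0. -1.] F [-3.16 -0.99  8.6 ] w 0.317 q [ 0.33  0.8  -0.73  2.09  0.96  0.62  0.27]
wrist wand [([0.498, -0.0031, -0.0059], 0.68, [318.0, 253.0])]
wrist wand_grip [([0.476, 0.0069, 0.1328], 0.71, [327.0, 302.0])]
scene wand [([0.4501, -0.2713, 0.0463], 0.88, [211.0, 242.0])]
scene wand_grip [([0.5012, -0.0013, 0.0014], 0.75, [301.0, 235.0])]
```

>>> apply_moves([
  {"tx": 5.2, "ty": -1.15, "tz": 1.1, "turn": 0},
  {"tx": 5.2, "ty": -1.15, "tz": 0.9, "turn": 0},
  {"tx": 5.2, "ty": -1.15, "tz": 0.6, "turn": 0},
  {"tx": 5.2, "ty": -1.15, "tz": 0.5, "turn": 0},
  {"tx": 0, "ty": 0, "tz": 0, "turn": 0},
])

```text
clock: 21.55
ee_pos: [0.4993, -0.001, 0.1208]
tool_rot: [0.341, 3.121, 0.001]
wrist_force: [0.4, -0.4, -0.9]
gripper_width: 0.316
```

```bash
python3 - <<'E'
from h import *
st()
for n in ('wrist','scene'): look(n,('wand','wand_grip'),1,'l8'+n)
E
```

```text
t 21.55 tcp [ 0.4993 -0.001   0.1208] jaw 77.54 down [ 0.002  0.001 -1.   ] F [ 0.35 -0.37 -0.92] w 0.316 q [ 0.35  0.82 -0.74  2.03  0.93  0.67  0.34]
wrist wand [([0.5007, -0.0068, -0.0037], 0.78, [315.0, 230.0])]
wrist wand_grip [([0.4994, 0.0015, 0.1359], 0.93, [327.0, 305.0])]
scene wand [([0.726, -0.2583, 0.0006], 0.94, [248.0, 317.0])]
scene wand_grip [([0.4981, -0.0041, 0.1308], 0.91, [298.0, 203.0])]
```

>>> apply_moves([
  {"tx": 0, "ty": 0, "tz": 15, "turn": 0},
  {"tx": 0, "ty": 0, "tz": 25, "turn": 0},
  {"tx": 0, "ty": 0, "tz": 20, "turn": 0},
  {"tx": 0, "ty": 0, "tz": 0, "turn": 0},
  {"tx": 0, "ty": 0, "tz": 0, "turn": 0},
])

```text
clock: 22.27
ee_pos: [0.4976, -0.0007, 0.1814]
tool_rot: [0.338, 3.122, 0.0]
wrist_force: [0.1, -0.8, -1.7]
gripper_width: 0.314
```

```bash
python3 - <<'E'
from h import *
s=st()
for n in ('wrist','scene','wrist','scene'): look(n,('wand','wand_grip'),1,'l9'+n)
def edges(n):
    im=np.load(n+'.npy',allow_pickle=True).item()['image'].astype(int)
    col=im[150:330,316:326].mean(1).sum(1)
    d=np.diff(col); red=(im[150:330,316:326,0]-im[150:330,316:326,1]).mean(1)
    i=np.where(red>60)[0]
    dark=np.where(col<250)[0]
    return 'disc top',dark[:1]+150,'red',(i[:1]+150,i[-1:]+150), col[60:130:3].round().tolist()
for n in ('l1wrist','l2wrist','l4wrist','l9wrist'): print(n,edges(n))
E
```

```text
t 22.27 tcp [ 0.4976 -0.0007  0.1814] jaw 77.62 down [ 0.001 -0.    -1.   ] F [ 0.06 -0.77 -1.72] w 0.314 q [ 0.41  0.73 -0.84  1.99  0.79  0.78  0.46]
wrist wand [([0.5022, -0.006, 0.0544], 0.93, [316.0, 233.0])]
wrist wand_grip [([0.4963, 0.0026, 0.1985], 0.94, [328.0, 303.0])]
scene wand [([0.5023, 0.0009, 0.0612], 0.97, [301.0, 221.0])]
scene wand_grip [([0.8534, -0.2485, 0.0573], 0.75, [267.0, 339.0])]
wrist wand [([0.5001, -0.0026, 0.0559], 0.75, [320.0, 232.0])]
wrist wand_grip [([0.3248, -0.2268, 0.0171], 0.74, [14.0, 78.0])]
scene wand [([0.5043, -0.0016, 0.06], 0.82, [301.0, 222.0])]
scene wand_grip [([0.4952, -0.0064, 0.1942], 0.98, [296.0, 186.0])]
l1wrist ('disc top', array([167]), 'red', (array([276]), array([285])), [658.0, 209.0, 174.0, 175.0, 178.0, 178.0, 181.0, 182.0, 184.0, 185.0, 188.0, 189.0, 194.0, 190.0, 192.0, 193.0, 192.0, 179.0, 111.0, 112.0, 116.0, 117.0, 123.0, 238.0])
l2wrist ('disc top', array([213]), 'red', (array([276]), array([285])), [476.0, 134.0, 154.0, 155.0, 156.0, 159.0, 158.0, 160.0, 159.0, 160.0, 162.0, 163.0, 184.0, 185.0, 184.0, 185.0, 186.0, 169.0, 109.0, 109.0, 107.0, 110.0, 118.0, 238.0])
l4wrist ('disc top', array([243]), 'red', (array([271]), array([278])), [471.0, 470.0, 467.0, 465.0, 463.0, 463.0, 462.0, 462.0, 463.0, 465.0, 460.0, 182.0, 126.0, 128.0, 130.0, 130.0, 129.0, 131.0, 130.0, 130.0, 110.0, 220.0, 304.0, 187.0])
l9wrist ('disc top', array([216]), 'red', (array([276]), array([285])), [497.0, 486.0, 151.0, 150.0, 153.0, 154.0, 154.0, 156.0, 155.0, 156.0, 158.0, 159.0, 159.0, 185.0, 185.0, 184.0, 186.0, 182.0, 111.0, 105.0, 107.0, 110.0, 135.0, 259.0])
```

>>> apply_moves([
  {"tx": 0, "ty": 0, "tz": 35, "turn": -0.1187},
  {"tx": 0, "ty": 0, "tz": 35, "turn": -0.1187},
  {"tx": 0, "ty": 0, "tz": 35, "turn": -0.1187},
  {"tx": 0, "ty": 0, "tz": 35, "turn": -0.1187},
  {"tx": 11, "ty": -17, "tz": 0, "turn": -0.1187},
  {"tx": 11, "ty": -17, "tz": 0, "turn": -0.1187},
  {"tx": 11, "ty": -17, "tz": 0, "turn": -0.1187},
  {"tx": 11, "ty": -17, "tz": 0, "turn": -0.1187},
])

```text
clock: 23.53
ee_pos: [0.5416, -0.0695, 0.3212]
tool_rot: [1.736, 2.618, -0.0]
wrist_force: [0.3, -0.9, -1.2]
gripper_width: 0.314
```

>>> apply_moves([
  {"tx": 11, "ty": -17, "tz": 0, "turn": -0.1187},
  {"tx": 11, "ty": -17, "tz": 0, "turn": -0.1187},
  {"tx": 11, "ty": -17, "tz": 0, "turn": -0.1187},
  {"tx": 11, "ty": -17, "tz": 0, "turn": -0.1187},
  {"tx": 11, "ty": -17, "tz": 0, "turn": 0},
  {"tx": 13, "ty": -20, "tz": 0, "turn": 0},
  {"tx": 0, "ty": 0, "tz": 0, "turn": 0},
  {"tx": 0, "ty": 0, "tz": 0, "turn": 0},
])

```text
clock: 24.2
ee_pos: [0.6093, -0.1747, 0.3201]
tool_rot: [-2.299, -2.14, 0.001]
wrist_force: [-0.6, 0.6, -0.4]
gripper_width: 0.321
```

```bash
python3 - <<'E'
from h import *
s=st()
for n in ('wrist','scene','top'): look(n,('wand','cup1','chisel','brush'),3,'l10'+n)
E
```

```text
t 24.2 tcp [ 0.6093 -0.1747  0.3201] jaw -4.1 down [-0.001  0.    -1.   ] F [-0.56  0.56 -0.45] w 0.321 q [ 0.5   0.66 -0.55  1.42  0.36  1.17 -0.18]
wrist wand [([0.7297, -0.2615, 0.0023], 0.74, [408.0, 249.0]), ([0.4529, -0.2711, 0.0514], 0.59, [207.0, 281.0]), ([0.5995, -0.1064, 0.0945], 0.33, [306.0, 144.0])]
wrist cup1 [([0.6022, -0.1055, 0.0935], 0.94, [308.0, 143.0]), ([0.6106, -0.1744, 0.0954], 0.7, [321.0, 207.0])]
wrist chisel [([0.601, -0.1056, 0.0166], 0.55, [310.0, 143.0])]
wrist brush [([0.6014, -0.1092, 0.0176], 0.57, [310.0, 146.0])]
scene wand [([0.608, -0.1745, 0.2007], 0.97, [254.0, 225.0]), ([0.726, -0.259, 0.0018], 0.75, [248.0, 317.0]), ([0.448, -0.2709, 0.0512], 0.56, [210.0, 240.0])]
scene cup1 [([0.6097, -0.2464, 0.0956], 0.93, [234.0, 262.0]), ([0.6049, -0.1069, 0.0921], 0.73, [281.0, 246.0]), ([0.6111, -0.1759, 0.0987], 0.68, [258.0, 253.0])]
scene chisel []
scene brush []
top wand [([0.449, -0.2734, 0.0522], 0.9, [423.0, 316.0]), ([0.6034, -0.1807, 0.2017], 0.54, [394.0, 251.0])]
top cup1 [([0.606, -0.1766, 0.0951], 0.66, [387.0, 253.0]), ([0.6032, -0.1063, 0.0917], 0.59, [359.0, 255.0])]
top chisel [([0.6083, -0.1044, 0.0189], 0.5, [356.0, 255.0])]
top brush [([0.6066, -0.1828, 0.2007], 0.71, [395.0, 249.0])]
```

>>> apply_moves([
  {"tx": 0, "ty": 1, "tz": -15, "turn": 0},
  {"tx": 0, "ty": 0, "tz": -25, "turn": 0},
  {"tx": 0, "ty": 0, "tz": -25, "turn": 0},
  {"tx": 0, "ty": 0, "tz": -20, "turn": 0},
  {"tx": 0, "ty": 0, "tz": -20, "turn": 0},
  {"tx": 0, "ty": 0, "tz": -20, "turn": 0},
  {"tx": 0, "ty": 0, "tz": -15, "turn": 0},
  {"tx": 0, "ty": 0, "tz": -10, "turn": 0},
])

```text
clock: 25.62
ee_pos: [0.6086, -0.1727, 0.1691]
tool_rot: [-2.296, -2.142, 0.002]
wrist_force: [0.1, 0.1, -2.2]
gripper_width: 0.313
```

>>> apply_moves([
  {"tx": 0, "ty": 0, "tz": -7, "turn": 0},
  {"tx": 0, "ty": 0, "tz": -5, "turn": 0},
  {"tx": 0, "ty": 0, "tz": -4, "turn": 0},
  {"tx": 0, "ty": 0, "tz": 0, "turn": 0},
  {"tx": 0, "ty": 0, "tz": 0, "turn": 0},
])

```text
clock: 26.03
ee_pos: [0.6098, -0.1726, 0.1554]
tool_rot: [2.297, 2.142, 0.001]
wrist_force: [0.5, -0.7, -1.9]
gripper_width: 0.316
```

Now slowly onto the rim.

>>> apply_moves([
  {"tx": 0, "ty": 0, "tz": -3, "turn": 0},
  {"tx": 0, "ty": 0, "tz": -3, "turn": 0},
  {"tx": 0, "ty": 0, "tz": -2.5, "turn": 0},
  {"tx": 0, "ty": 0, "tz": 0, "turn": 0},
])

```text
clock: 26.37
ee_pos: [0.609, -0.1726, 0.1459]
tool_rot: [-2.297, -2.143, 0.001]
wrist_force: [0.2, -0.0, -1.8]
gripper_width: 0.312
```

>>> apply_moves([
  {"tx": 0, "ty": 0, "tz": -1.5, "turn": 0},
  {"tx": 0, "ty": 0, "tz": 0, "turn": 0},
])

```text
clock: 26.53
ee_pos: [0.6093, -0.1726, 0.1447]
tool_rot: [-2.297, -2.143, 0.0]
wrist_force: [-0.5, -0.0, -1.5]
gripper_width: 0.315
```

>>> apply_moves([
  {"tx": 0, "ty": 0, "tz": -1.5, "turn": 0},
  {"tx": 0, "ty": 0, "tz": 0, "turn": 0},
])

```text
clock: 26.7
ee_pos: [0.6093, -0.1726, 0.1433]
tool_rot: [-2.297, -2.143, 0.0]
wrist_force: [-0.7, -0.7, -0.7]
gripper_width: 0.312
```

>>> apply_moves([
  {"tx": 0, "ty": 0, "tz": -1, "turn": 0},
  {"tx": 0, "ty": 0, "tz": 0, "turn": 0},
])

```text
clock: 26.87
ee_pos: [0.6093, -0.1726, 0.1423]
tool_rot: [-2.297, -2.143, 0.0]
wrist_force: [0.2, -1.0, -1.1]
gripper_width: 0.318
```

>>> apply_moves([
  {"tx": 0, "ty": 0, "tz": -1, "turn": 0},
  {"tx": 0, "ty": 0, "tz": 0, "turn": 0},
])

```text
clock: 27.03
ee_pos: [0.6095, -0.1727, 0.1417]
tool_rot: [2.297, 2.143, 0.0]
wrist_force: [0.3, -1.3, 1.0]
gripper_width: 0.314
```

>>> apply_moves([
  {"tx": 0, "ty": 0, "tz": -1, "turn": 0},
  {"tx": 0, "ty": 0, "tz": 0, "turn": 0},
])

```text
clock: 27.2
ee_pos: [0.6096, -0.173, 0.1414]
tool_rot: [2.297, 2.142, -0.0]
wrist_force: [-1.8, -1.0, 5.1]
gripper_width: 0.314
```

```bash
python3 - <<'E'
from h import *
s=st()
for n in ('scene','wrist'): look(n,('wand','wand_grip'),3,'l11'+n)
E
```

```text
t 27.2 tcp [ 0.6096 -0.173   0.1414] jaw -4.0 down [ 0.001 -0.001 -1.   ] F [-1.83 -0.95  5.13] w 0.314 q [ 0.45  0.85 -0.47  1.61  0.5   0.8  -0.3 ]
scene wand [([0.7252, -0.2617, 0.0006], 0.95, [247.0, 317.0]), ([0.6072, -0.1758, 0.0167], 0.85, [261.0, 273.0]), ([0.4499, -0.2684, 0.0501], 0.64, [211.0, 241.0])]
scene wand_grip [([0.8532, -0.2485, 0.0592], 0.85, [267.0, 339.0]), ([0.3243, -0.2234, 0.0202], 0.75, [215.0, 219.0]), ([0.5567, -0.47, -0.0027], 0.66, [155.0, 301.0])]
wrist wand [([0.6071, -0.1805, 0.016], 0.96, [316.0, 237.0])]
wrist wand_grip [([0.6092, -0.1721, 0.1576], 0.61, [316.0, 308.0])]
```

>>> apply_moves([
  {"tx": 0, "ty": 0, "tz": -0.5, "turn": 0},
  {"tx": 0, "ty": 0, "tz": -0.5, "turn": 0},
  {"tx": 0, "ty": 0, "tz": 0, "turn": 0},
  {"tx": 0, "ty": 0, "tz": 0, "turn": 0},
], squeeze=5)

```text
clock: 27.83
ee_pos: [0.6095, -0.174, 0.1405]
tool_rot: [2.297, 2.14, -0.001]
wrist_force: [-1.3, -2.0, 6.3]
gripper_width: 0.316
```

>>> apply_moves([
  {"tx": 0, "ty": 0, "tz": 0, "turn": 0},
  {"tx": 0, "ty": 0, "tz": 0, "turn": 0},
  {"tx": 0, "ty": 0, "tz": 0, "turn": 0},
], squeeze=3)

```text
clock: 28.08
ee_pos: [0.6096, -0.1732, 0.1398]
tool_rot: [2.297, 2.142, -0.0]
wrist_force: [-2.1, -1.3, 3.9]
gripper_width: 0.318
```

```bash
python3 - <<'E'
from h import *
s=st()
for n in ('scene','wrist','scene','wrist'): look(n,('wand',),3,'l12'+n)
im=lambda n:np.load(n+'.npy',allow_pickle=True).item()['image'].astype(int)
for n in ('l2wrist','l9wrist','l11wrist','l12wrist'):
    col=im(n)[150:330,312:330].mean(1).sum(1); print(n,col[40:100:2].round())
E
```

```text
t 28.08 tcp [ 0.6096 -0.1732  0.1398] jaw -4.01 down [ 0.001 -0.001 -1.   ] F [-2.12 -1.29  3.94] w 0.318 q [ 0.45  0.85 -0.47  1.62  0.5   0.79 -0.3 ]
scene wand [([0.4494, -0.2683, 0.0489], 0.84, [212.0, 241.0]), ([0.7253, -0.2596, 0.001], 0.76, [247.0, 317.0])]
wrist wand []
scene wand [([0.7257, -0.2609, 0.0035], 0.92, [247.0, 316.0]), ([0.6057, -0.1749, 0.0223], 0.83, [261.0, 271.0]), ([0.4498, -0.2689, 0.0488], 0.59, [211.0, 241.0])]
wrist wand [([0.605, -0.1802, 0.0172], 0.84, [314.0, 239.0])]
l2wrist [484. 486. 488. 489. 490. 490. 491. 490. 491. 490. 480. 314. 124. 154.
 155. 155. 156. 156. 156. 158. 159. 160. 160. 160. 162. 162. 163. 170.
 184. 186.]
l9wrist [493. 494. 494. 494. 494. 494. 494. 494. 495. 495. 495. 496. 446. 188.
 143. 152. 153. 153. 154. 155. 154. 155. 156. 156. 158. 158. 158. 158.
 159. 178.]
l11wrist [224. 224. 224. 225. 226. 226. 226. 230. 253. 269. 274. 272. 213. 121.
 162. 168. 170. 172. 172. 172. 174. 174. 176. 178. 178. 180. 180. 181.
 184. 193.]
l12wrist [225. 225. 226. 226. 226. 227. 227. 227. 241. 263. 273. 274. 268. 174.
 130. 170. 173. 174. 175. 176. 178. 178. 180. 181. 182. 182. 183. 185.
 187. 190.]
```

>>> apply_moves([
  {"tx": 0, "ty": -0.7, "tz": 0, "turn": 0},
  {"tx": 0, "ty": -0.7, "tz": 0, "turn": 0},
  {"tx": 0, "ty": -0.6, "tz": 0, "turn": 0},
  {"tx": 0, "ty": 0, "tz": 0, "turn": 0},
])

```text
clock: 28.82
ee_pos: [0.6094, -0.1737, 0.1391]
tool_rot: [-2.296, -2.143, -0.001]
wrist_force: [0.4, 0.8, 2.4]
gripper_width: 0.316
```

```bash
python3 - <<'E'
from h import *
s=st()
p=look('wrist',('wand',),1,'l13wrist')
im=p['image'].astype(int); print(im[150:330,312:330].mean(1).sum(1)[50:80:1].round())
E
```

```text
t 28.82 tcp [ 0.6094 -0.1737  0.1391] jaw -3.95 down [-0.     0.001 -1.   ] F [0.39 0.82 2.43] w 0.316 q [ 0.46  0.86 -0.47  1.61  0.5   0.79 -0.3 ]
wrist wand []
[227. 227. 227. 227. 231. 241. 255. 265. 270. 271. 272. 274. 272. 259.
 213. 139. 112. 141. 168. 177. 179. 178. 179. 180. 181. 182. 181. 182.
 182. 182.]
```

>>> apply_moves([
  {"tx": 0, "ty": 0, "tz": 0, "turn": 0},
  {"tx": 0, "ty": 0, "tz": 0, "turn": 0},
  {"tx": 0, "ty": 0, "tz": 0, "turn": 0},
  {"tx": 0, "ty": 0, "tz": 0, "turn": 0},
], claw=0.45)

```text
clock: 29.25
ee_pos: [0.6093, -0.1748, 0.1394]
tool_rot: [2.297, 2.143, -0.0]
wrist_force: [-0.3, 0.3, 0.1]
gripper_width: 0.448
```

>>> apply_moves([
  {"tx": 0, "ty": 0, "tz": 0, "turn": 0},
  {"tx": 0, "ty": 0, "tz": 0, "turn": 0},
  {"tx": 0, "ty": 0, "tz": 0, "turn": 0},
  {"tx": 0, "ty": 0, "tz": 0, "turn": 0},
  {"tx": 0, "ty": 0, "tz": 0, "turn": 0},
  {"tx": 0, "ty": 0, "tz": 0, "turn": 0},
  {"tx": 0, "ty": 0, "tz": 0, "turn": 0},
  {"tx": 0, "ty": 0, "tz": 0, "turn": 0},
], claw=1)

```text
clock: 29.92
ee_pos: [0.6094, -0.1746, 0.1394]
tool_rot: [2.297, 2.143, 0.0]
wrist_force: [1.0, -0.2, 0.3]
gripper_width: 0.999
```

>>> apply_moves([
  {"tx": 0, "ty": 0, "tz": 10, "turn": 0},
  {"tx": 0, "ty": 0, "tz": 20, "turn": 0},
  {"tx": 0, "ty": 0, "tz": 30, "turn": 0},
  {"tx": 0, "ty": 0, "tz": 30, "turn": 0},
  {"tx": 0, "ty": 0, "tz": 30, "turn": 0},
  {"tx": 0, "ty": 0, "tz": 20, "turn": 0},
  {"tx": 0, "ty": 0, "tz": 0, "turn": 0},
  {"tx": 0, "ty": 0, "tz": 0, "turn": 0},
])

```text
clock: 30.58
ee_pos: [0.61, -0.1746, 0.2812]
tool_rot: [2.295, 2.141, 0.003]
wrist_force: [0.1, 0.8, -0.8]
gripper_width: 0.997
```

```bash
python3 - <<'E'
from h import *
s=st()
p=look('wrist',('wand','wand_grip','cup1','chisel','brush'),3,'l14w')
q=look('scene',('wand','wand_grip','vise','stand'),3,'l14s')
a=cv2.resize(p['image'][60:300,230:430],(400,480)); b=cv2.resize(q['image'][200:320,190:290],(400,480),interpolation=cv2.INTER_CUBIC)
cv2.imwrite('pics/z14.png',np.hstack([a,b])[:,:,::-1])
E
```

```text
t 30.58 tcp [ 0.61   -0.1746  0.2812] jaw -3.98 down [ 0.003 -0.001 -1.   ] F [ 0.06  0.81 -0.84] w 0.997 q [ 0.49  0.7  -0.54  1.47  0.39  1.08 -0.2 ]
wrist wand [([0.7296, -0.264, 0.0001], 0.78, [413.0, 259.0]), ([0.6091, -0.1789, 0.0147], 0.69, [318.0, 204.0])]
wrist wand_grip [([0.6085, -0.1719, 0.1559], 0.96, [316.0, 226.0]), ([0.8479, -0.2481, 0.0578], 0.55, [530.0, 256.0])]
wrist cup1 [([0.607, -0.2479, 0.0916], 0.69, [321.0, 281.0])]
wrist chisel [([0.6006, -0.1091, 0.0155], 0.84, [307.0, 146.0])]
wrist brush [([0.6044, -0.2459, 0.014], 0.88, [319.0, 256.0])]
scene wand [([0.7265, -0.2597, -0.001], 0.86, [248.0, 318.0]), ([0.6103, -0.1755, 0.0185], 0.83, [261.0, 273.0]), ([0.4486, -0.2694, 0.0489], 0.8, [211.0, 241.0])]
scene wand_grip [([0.8502, -0.2482, 0.058], 0.76, [267.0, 338.0]), ([0.6045, -0.1795, 0.1522], 0.65, [254.0, 238.0]), ([0.3241, -0.2234, 0.0228], 0.6, [215.0, 218.0])]
scene vise [([0.5597, 0.1778, 0.0054], 0.66, [361.0, 228.0])]
scene stand [([0.607, -0.1776, 0.0007], 0.77, [261.0, 277.0]), ([0.5311, 0.1949, 0.1352], 0.64, [363.0, 189.0])]
```

View pics/z14.png

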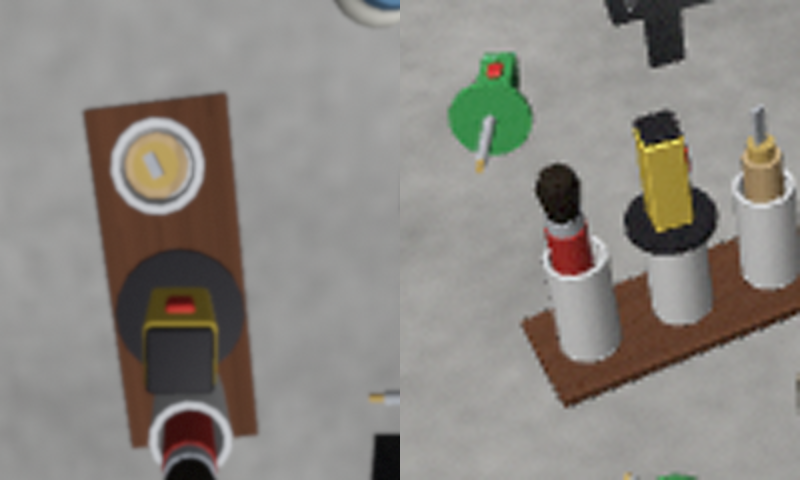

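```bash
python3 -c "
from cell import *
print(close_job())"
```

```text
the job is handed in; nothing more can be done
None
```

The wand was pulled from the middle cup, held on the seal for about 3 s, and set back upright in that cup. I handed the job in at about 30.7 s, with the gripper open and clear.

- **Tilt:** the moves only allow a turn about the vertical, so the tool cannot lean to match the tilted seal. I leaned the wand in the grip instead by resting its nozzle tip on clear bench. I straightened it the same way afterwards, so the tip touched the bench twice.
- **Aim:** I estimated the face's tilt at about 17.5°, with fits ranging from 17° to 21°. The wand's lean was about 17° by camera. The tip was about 3 cm from the face centre (28–31 mm by different checks).
- **Sideways offset:** the wrist camera image put the wand within about 1 mm of the face centre. The network's tip estimates put it 4 to 6 mm off to one side.
- **Hold:** the measured TCP position did not change for 2.5 s or more. The wrist force read only the wand's weight plus noise, so there was no sign of contact.
- **Return:** the wand still leaned about 1.5–2° in the grip when it reached the rim. I pressed lightly and eased the grip, but the lean did not visibly go before I let go. In the last picture it sits with its guard disc flat on the rim. The brush, chisel and stand look where they were. Of the rest of the bench, only the vise was re-measured afterwards.
- **Grip:** the fingers were still closing when I began the lift, so the grip ended up about 142 mm above the tip instead of 135 mm.
- **Forces:** the highest wrist force I saw was about 13 N.

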